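Morning check of three balances

TASK

Get the three balances ready for their morning check: pick out the three knobbed steel check weights from the other things on the bench and stand each one upright in the middle of the pan of its own balance, the smallest weight on the smallest pan, the middle one on the middle pan and the largest on the largest pan. Place the smallest first, then the middle one, then the largest, setting each down gently without dropping it. Leave the beaker, the jar and the stopper where they stand.

Things in the scene. Friction and masses are not known exactly. Their poses are not given: they have to be found in the camera images.
- weight_small: the smallest of the three knobbed steel check weights, standing upright: a plain steel cylinder of diameter 20 mm and height 26 mm with a narrower round knob on top, 38 mm high in all, 50 g, grip it by the cylinder; origin at the centre of its underside, z up along its axis
- weight_medium: the middle of the three knobbed steel check weights, standing upright: a plain steel cylinder of diameter 28 mm and height 36 mm with a narrower round knob on top, 50 mm high in all, 200 g, grip it by the cylinder; origin at the centre of its underside, z up along its axis
- weight_large: the largest of the three knobbed steel check weights, standing upright: a plain steel cylinder of diameter 38 mm and height 48 mm with a narrower round knob on top, 66 mm high in all, 500 g, grip it by the cylinder; origin at the centre of its underside, z up along its axis
- balance_small: a pocket balance, white case 90 mm wide, 127 mm long and 18 mm high, with a flat square steel pan 66 x 66 mm (the smallest of the three pans); fixed to the table; origin on the table surface straight below the pan's centre, the pan's flat rimless top is 26 mm above it; z up, x towards the end with the dark display
- balance_medium: a compact balance, white case 150 mm wide, 183 mm long and 38 mm high, with a flat round steel pan of diameter 110 mm (the middle one of the three pans); fixed to the table; origin on the table surface straight below the pan's centre, the pan's flat rimless top is 48 mm above it; z up, x towards the end with the dark display
- balance_large: a bench balance, white case 200 mm wide, 230 mm long and 50 mm high, with a flat oblong steel pan 150 mm (along its x) by 170 mm (the largest of the three pans); fixed to the table; origin on the table surface straight below the pan's centre, the pan's flat rimless top is 60 mm above it; z up, x towards the end with the dark display
- beaker: bystander: small open steel beaker, rim diameter 42 mm, 46 mm high, loose; origin at the centre of its underside, z up
- jar: bystander: amber glass sample jar with a white cap, diameter 40 mm, 58 mm high, loose; origin at the centre of its underside, z up (nothing on the bench between the weights and the balances is taller than the largest weight; other lab ware at the far edge and the sides is up to 110 mm and 240 mm high)
- stopper: bystander: black rubber stopper, a cone of 30 mm diameter below and 38 mm above, 32 mm high, loose; origin at the centre of its underside, z up
Not all that is in view belongs to the job. Leave any yellow look-alike of the weight_medium alone. Leave any red look-alike of the weight_large alone.

How it is judged:
On the way, in this order (a step that is already met when the one before it is completed fails the run):
1. the smallest weight stands released in the middle of the smallest pan (horizontal distance between weight_small and balance_small below 0.015 m and z of weight_small in the frame of balance_small between 0.022 and 0.03 m and angle between weight_small's own z axis and vertical below 0.1 rad and linear speed of weight_small below 0.02 m/s and angular speed of weight_small below 0.3 rad/s and contact force between the fingers and weight_small below 0.2 N), for 0.2 s.
2. the middle weight stands released in the middle of the middle pan (horizontal distance between weight_medium and balance_medium below 0.015 m and z of weight_medium in the frame of balance_medium between 0.044 and 0.052 m and angle between weight_medium's own z axis and vertical below 0.1 rad and linear speed of weight_medium below 0.02 m/s and angular speed of weight_medium below 0.3 rad/s and contact force between the fingers and weight_medium below 0.2 N), for 0.2 s.
3. the largest weight stands released in the middle of the largest pan (horizontal distance between weight_large and balance_large below 0.015 m and z of weight_large in the frame of balance_large between 0.056 and 0.064 m and angle between weight_large's own z axis and vertical below 0.1 rad and linear speed of weight_large below 0.02 m/s and angular speed of weight_large below 0.3 rad/s and contact force between the fingers and weight_large below 0.2 N), for 0.2 s.
At the end, for the whole second after the job is handed in: Each check weight stands upright (within 0.1 rad), released and at rest on the pan of its own balance, small on small, medium on medium, large on large, its axis within 15 mm of the pan's centre and its underside within 4 mm of the pan's top (all of step 1 and all of step 2 and all of step 3); the robot touches nothing.
It fails at once if the beaker was shifted by more than 30 mm or tipped over (distance of beaker from where it was at the start of the episode above 0.03 m or angle between beaker's own z axis and vertical above 0.5 rad).
It fails at once if the jar was shifted by more than 30 mm or tipped over (distance of jar from where it was at the start of the episode above 0.03 m or angle between jar's own z axis and vertical above 0.5 rad).
It fails at once if the stopper was shifted by more than 30 mm or tipped over (distance of stopper from where it was at the start of the episode above 0.03 m or angle between stopper's own z axis and vertical above 0.5 rad).
It fails at once if a check weight was pressed hard on a balance or knocked hard against one (more than 45 N) (contact force between any of weight_small, weight_medium, weight_large and balance_small above 45 N or contact force between any of weight_small, weight_medium, weight_large and balance_medium above 45 N or contact force between any of weight_small, weight_medium, weight_large and balance_large above 45 N).
It fails at once if a check weight was dropped from more than about 8 mm or flung (faster than 0.4 m/s while not held) ((linear speed of weight_small above 0.4 m/s and contact force between the fingers and weight_small below 0.2 N) or (linear speed of weight_medium above 0.4 m/s and contact force between the fingers and weight_medium below 0.2 N) or (linear speed of weight_large above 0.4 m/s and contact force between the fingers and weight_large below 0.2 N)).
It also fails if it takes over 88 s, if anything falls off the work surface, if the arm or the gripper's body presses on something with over 40 N, if the wrist force passes 120 N, or if a joint passes its speed limit or range.

ROBOT

A 6-joint arm with a two-finger parallel gripper is mounted at the origin on the work surface. World frame = base frame: x ahead of the robot, y to its left, z up, the work surface at z = 0. Lengths are in m, angles in rad, forces in N, time in s.
With the tool pointing down it reaches from about 0.375 to 0.9 m from the base axis. Payload 3.1 kg.
Tool frame: the origin (TCP) lies between the finger pads; the fingertips stand manip.finger_overhang ahead of it and the grasp point (between the pads) lies 5 mm behind it (manip.finger_overhang is the distance from the TCP to the fingertips, in m); z points along the fingers, y is the line along which they close (so a half turn about z gives the same grasp; the last joint's range is limited). The gripper opens to 85 mm and grips with 20 to 120 N. Pads are 22 mm wide; open, the fingers measure 114 mm over their backs; the gripper's body (76 mm by 85 mm) begins 54 mm behind the grasp point. The pads swing forward as they close: fully open they stand 13 mm farther back than shut.
Start: joints at [1.024, 0.527, 1.433, -0, 1.181, -0.178], TCP at [0.225, 0.583, 0.245] pointing down, gripper open.
Joint ranges: [-3.08, 3.08], [-0.75, 2.2], [0.22, 2.44], [-1.43, 4.57], [0, 2.65], [-2.85, 2.85]. Speed limits (rad/s): [2.79, 2.79, 3.14, 3.14, 3.14, 3.14].

INTERFACE

Orientations are given as a unit quaternion [x, y, z, w].
In Python, from station import manip gives the robot as it stands.
- The arm moves only by the tool drive_tool, never from a script. Its argument "plan" is a list of rows, each a list of 7 numbers: the shift along the tool's x, y, z in m, then the turn, a rotation vector about the tool's x, y, z in degrees, then the opening, from -1 (shut) to 1 (fully open). In form: [[x, y, z, wx, wy, wz, gripper], ...]. A call has 1 to 10 rows; each row shifts and turns the commanded pose from where the row before left it, along the tool's axes as they then stand; what a row does not reach is not made up. A row lasts 1/10 s, in which the tool goes at most 50 mm and 8.59 degrees, less where a joint would pass 70% of its speed; a pose out of reach is approached as far as the arm can. A call is refused whole if a number of a shift passes 0.05 or a number of a turn 8.59, either way. A call with a gripper value outside its range is refused whole. The fingers move at their own pace and stop on an object; "newtons" is the grip in N (left out, the last holds). Time passes only in rows, so rows that do not move let the fingers close. It gives the time, the measured TCP pose, the force, the opening and the grip force at its end, in the units of the state.
- manip.sense(): the state, without advancing time (a new reading comes with each control period).
- manip.snapshot(name): name is "scene" or "top" or "wrist"; returns a dict with "image" (384x512x3 uint8, red, green, blue), "z_map" (384x512 float32, m along the optical axis (not along the pixel's ray), 0 where there is no reading), "fov_y" (degrees; the focal length in pixels is half the picture's height over the tangent of half this angle, whatever the lens; pixels are square), "cx", "cy" (the principal point, pixels), "k1" (the pictures are not rectified: a ray, as slopes to the right and down, at radius r is drawn at 1 + k1 r^2 times it, then the intrinsics apply), "extrinsics" (4x4, takes a point from camera to world coordinates); the wrist camera has in their place "mount" (4x4, takes a point from camera to tool coordinates, whose origin is the TCP and whose axes are the flange's). Camera axes: x right, y up, looking along -z (the intrinsics and any distortion apply to the point x, -y, -z); pixel columns grow to the right and rows downward; lengths in m; the calibration is good to about 2 mm. A picture is of the moment at which its call begins: read the wrist's pose just before it.
- manip.sign_off(): hands the job in; it is judged then, once.
The state is a dict: "t": time; "q": joint angles; "qd": joint speeds; "tau": joint torques, N m; "tcp_pos": TCP position; "tool_rot": TCP orientation; "force": force on the tool from outside, world axes, zero at the start; "ft_torque": the same for the moment, N m; "finger_gap": opening from 0.0 (shut) to 1.0 (fully open); "gripper_force": force on a finger pad.
Only numpy, scipy, OpenCV 4.12 (cv2) and the standard library are available. Lean on these libraries where they do the work, as an engineer would, in place of code of your own. Each camera call takes 0.05 s, during which the arm holds its last target. There are 200 camera calls.

## Working session

There is one attempt and no reset: what is moved stays moved. The work goes in short steps, Python scripts to look and compute and a tool call to move; the robot and the scene stay as the last step left them, time stands still between calls to the robot, and variables do not carry over. Pictures are saved under pics/ and viewed, at most 14 in all, crops included, and the job is handed in when it is done.

Besides the shell and the picture viewer there is one more tool, called after ">>>" by a JSON object that holds its "method" and its "body", one argument or row to a line. drive_tool: Moves the arm, as the interface text tells. Its arguments: {"type":"object","properties":{"plan":{"type":"array"},"newtons":{"type":"number"}},"required":["plan"]}

```bash
mkdir -p pics; ls; cat > h.py <<'E'
import numpy as np, cv2, pickle
from station import manip
def snap(n, f):
    s=manip.snapshot(n); cv2.imwrite(f'pics/{f}.png', s['image'][:,:,::-1]); pickle.dump(s,open(f'pics/{f}.pkl','wb')); return s
E
python3 - <<'E'
from h import *
s=manip.sense(); print({k:np.round(v,3) for k,v in s.items()}, manip.finger_overhang)
for n in ('scene','top'):
    s=snap(n,n); print(n,s['fov_y'],s['cx'],s['cy'],s['k1']); print(np.round(s['extrinsics'],3))
a=[cv2.imread(f'pics/{n}.png') for n in('top','scene')]
cv2.imwrite('pics/top_b.png',cv2.resize(a[0],(800,600)))
E
```

```text
pics
{'t': np.float64(0.0), 'q': array([ 1.025,  0.528,  1.434, -0.   ,  1.181, -0.178]), 'qd': array([-0.001,  0.001, -0.   , -0.001,  0.   ,  0.001]), 'tau': array([ 0.0000e+00, -4.4235e+01, -1.7802e+01, -0.0000e+00,  9.0000e-03,
        0.0000e+00]), 'tcp_pos': array([0.224, 0.583, 0.244]), 'tool_rot': array([ 0.183,  0.983, -0.001, -0.   ]), 'force': array([-0.135, -0.262,  0.366]), 'ft_torque': array([-0.021,  0.006, -0.019]), 'gripper_force': np.float64(0.0), 'finger_gap': np.float64(1.0)} 0.014
scene 48.34850750286342 256.820768859083 197.43824469402284 0.02401660724285272
[[ 0.362 -0.661  0.657  1.289]
 [ 0.932  0.253 -0.258 -0.304]
 [ 0.005  0.706  0.708  0.907]
 [ 0.     0.     0.     1.   ]]
top 54.61635316670122 252.44843831404725 196.65280129695182 0.029964875951483325
[[ 0.01   0.99  -0.137  0.405]
 [-1.     0.012  0.01  -0.004]
 [ 0.012  0.137  0.99   0.837]
 [ 0.     0.     0.     1.   ]]
```

View pics/top_b.png

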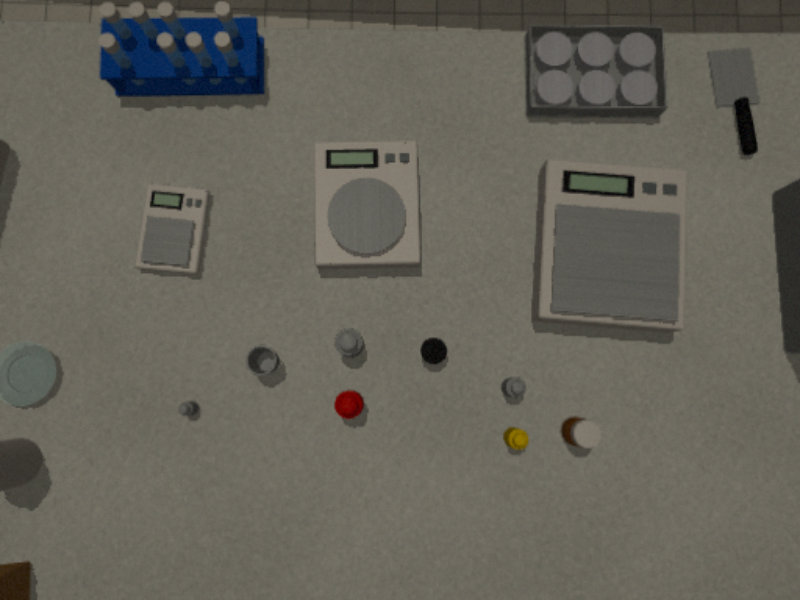

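View pics/scene.png

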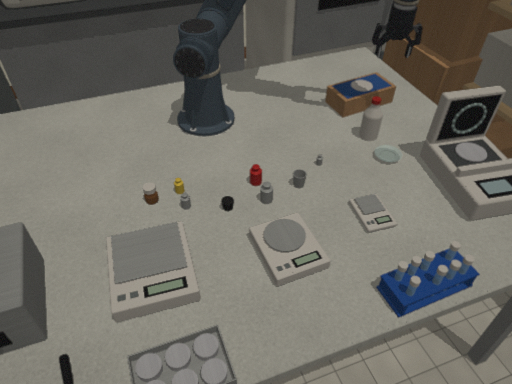

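The top view, at 800x600, shows the small weight at about (188,409), the medium one at (514,388) beside its yellow look-alike, and the large one at (348,343) beside the red. The beaker is at (263,361), the stopper at (433,350) and the jar at (582,433). The pans are at (168,241), (367,216) and (616,264). The scene view shows the same layout.

```bash
cat >> h.py <<'E'
def cloud(s,T=None):
    H,W=s['z_map'].shape; f=H/2/np.tan(np.radians(s['fov_y']/2)); K=np.array([[f,0,s['cx']],[0,f,s['cy']],[0,0,1]])
    u,v=np.meshgrid(np.arange(W),np.arange(H))
    p=cv2.undistortPoints(np.stack([u,v],-1).reshape(-1,1,2).astype(float),K,np.array([s['k1'],0,0,0.])).reshape(H,W,2)
    z=s['z_map']; T=s['extrinsics'] if T is None else T
    P=np.stack([p[...,0]*z,-p[...,1]*z,-z],-1)@T[:3,:3].T+T[:3,3]
    P[z==0]=np.nan; return P
def cast(s,uv,h,T=None):
    H=s['z_map'].shape[0]; f=H/2/np.tan(np.radians(s['fov_y']/2)); K=np.array([[f,0,s['cx']],[0,f,s['cy']],[0,0,1]])
    p=cv2.undistortPoints(np.array(uv,float).reshape(-1,1,2),K,np.array([s['k1'],0,0,0.])).reshape(-1,2)
    T=s['extrinsics'] if T is None else T
    d=np.c_[p[:,0],-p[:,1],-np.ones(len(p))]@T[:3,:3].T
    return T[:3,3]+d*((h-T[2,3])/d[:,2])[:,None]
E
python3 - <<'E'
from h import *
for n in('top','scene'):
    s=pickle.load(open(f'pics/{n}.pkl','rb')); P=cloud(s)
    X,Y,Z=P[...,0],P[...,1],P[...,2]
    reg=(X>.3)&(X<.75)&(Y>-.5)&(Y<.5)
    print(n,'table z',np.nanmedian(Z[reg&(abs(Z)<.01)]),np.nanstd(Z[reg&(abs(Z)<.01)]))
    m=(reg&(Z>.010)&(Z<.12)).astype(np.uint8)
    c,l,st,ce=cv2.connectedComponentsWithStats(m)
    for i in range(1,c):
        if st[i,4]<25: continue
        q=P[l==i]; zt=np.percentile(q[:,2],98); k=q[q[:,2]>zt-.006]
        print(np.round(ce[i]),st[i,4],'z',round(zt,3),'top c',np.round(np.median(k[:,:2],0),3),'bbox',np.round(q.min(0)[:2],3),np.round(q.max(0)[:2],3))
    # pans: steel darker than the case, within each balance
    for nm,h in(('S',.026),('M',.048),('L',.060)):
        g=s['image'].astype(int).max(2)
        mm=(reg&(abs(Z-h)<.006)&(X>.4)).astype(np.uint8)
        c,l,st,ce=cv2.connectedComponentsWithStats(cv2.morphologyEx(mm,cv2.MORPH_OPEN,np.ones((5,5),np.uint8)))
        for i in range(1,c):
            if st[i,4]>200:
                uv=np.argwhere(l==i)[:,::-1]; ct=cv2.minAreaRect(uv.astype(np.float32))
                w=cast(s,cv2.boxPoints(ct),h); r=cv2.minAreaRect(cast(s,uv,h)[:,:2].astype(np.float32))
                print(nm,st[i,4],np.round(r[0],4),np.round(r[1],3),round(r[2],1),'mean',np.round(cast(s,uv,h)[:,:2].mean(0),4))
E
```

```text
top table z -0.00021787012296259345 0.001578755989740132
[234. 132.] 5225 z 0.05 top c [0.644 0.029] bbox [ 0.574 -0.047] [0.75  0.106]
[390. 157.] 9985 z 0.062 top c [ 0.578 -0.314] bbox [ 0.489 -0.422] [ 0.731 -0.208]
[110. 146.] 2222 z 0.028 top c [0.609 0.312] bbox [0.565 0.261] [0.695 0.358]
[223. 219.] 264 z 0.067 top c [0.466 0.05 ] bbox [0.448 0.032] [0.485 0.069]
[277. 224.] 227 z 0.034 top c [ 0.457 -0.066] bbox [ 0.44  -0.084] [ 0.475 -0.049]
[ 26. 239.] 183 z 0.015 top c [0.421 0.474] bbox [0.378 0.455] [0.466 0.499]
[166. 230.] 195 z 0.048 top c [0.44  0.173] bbox [0.422 0.148] [0.46  0.187]
[328. 247.] 156 z 0.051 top c [ 0.409 -0.178] bbox [ 0.396 -0.191] [ 0.422 -0.165]
[223. 258.] 264 z 0.067 top c [0.384 0.049] bbox [0.365 0.03 ] [0.4   0.067]
[119. 261.] 86 z 0.039 top c [0.376 0.272] bbox [0.366 0.262] [0.384 0.28 ]
[372. 277.] 422 z 0.06 top c [ 0.349 -0.266] bbox [ 0.328 -0.285] [ 0.369 -0.246]
[330. 280.] 162 z 0.051 top c [ 0.339 -0.179] bbox [ 0.328 -0.193] [ 0.353 -0.167]
[ 11. 290.] 429 z 0.087 top c [0.307 0.47 ] bbox [0.3   0.467] [0.334 0.5  ]
S 860 [0.6
[... 963 characters left out ...]
] bbox [0.452 0.029] [0.486 0.067]
[185. 200.] 123 z 0.052 top c [ 0.407 -0.182] bbox [ 0.4   -0.194] [ 0.422 -0.168]
[372. 212.] 1100 z 0.029 top c [0.611 0.308] bbox [0.565 0.257] [0.697 0.359]
[227. 202.] 142 z 0.035 top c [ 0.457 -0.069] bbox [ 0.436 -0.087] [ 0.477 -0.051]
[286. 245.] 3149 z 0.05 top c [0.646 0.026] bbox [ 0.572 -0.051] [0.75  0.104]
[150. 271.] 7049 z 0.063 top c [ 0.585 -0.318] bbox [ 0.488 -0.424] [ 0.731 -0.211]
S 407 [0.6099 0.3094] [0.073 0.068] 84.2 mean [0.6111 0.3094]
M 1091 [0.6444 0.0266] [0.105 0.109] 68.1 mean [0.6455 0.026 ]
M 2417 [ 0.6444 -0.3203] [0.199 0.166] 85.6 mean [ 0.6807 -0.3286]
L 3311 [ 0.5789 -0.3156] [0.169 0.151] 85.7 mean [ 0.5824 -0.3176]
```

```bash
python3 - <<'E'
from h import *
s=pickle.load(open('pics/scene.pkl','rb')); P=cloud(s).reshape(-1,3); P=P[np.isfinite(P[:,0])]
for y in np.arange(.35,.7,.05):
    print(round(y,2),[ (round(P[k][:,2].max(),2) if (k:=(P[:,0]>=x)&(P[:,0]<x+.05)&(P[:,1]>=y)&(P[:,1]<y+.05)).any() else None) for x in np.arange(.15,.6,.05)])
E
```

```text
0.35 [np.float64(0.0), np.float64(0.0), np.float64(0.0), np.float64(0.0), np.float64(0.01), np.float64(0.01), np.float64(0.0), np.float64(0.0), np.float64(0.02)]
0.4 [np.float64(0.0), np.float64(0.01), np.float64(0.0), np.float64(0.0), np.float64(0.0), np.float64(0.0), np.float64(0.0), np.float64(0.0), np.float64(0.01)]
0.45 [np.float64(0.07), np.float64(0.0), np.float64(0.15), np.float64(0.15), np.float64(0.02), np.float64(0.02), np.float64(0.02), np.float64(0.0), np.float64(0.0)]
0.5 [np.float64(0.35), np.float64(0.43), np.float64(0.4), np.float64(0.15), np.float64(0.02), np.float64(0.02), np.float64(0.02), np.float64(0.0), np.float64(0.0)]
0.55 [np.float64(0.4), np.float64(0.43), np.float64(0.43), np.float64(0.0), np.float64(0.0), np.float64(0.0), np.float64(0.24), np.float64(0.08), np.float64(0.08)]
0.6 [np.float64(0.07), np.float64(0.42), np.float64(0.43), np.float64(0.0), np.float64(0.0), np.float64(0.01), np.float64(0.24), np.float64(0.23), np.float64(0.09)]
0.65 [np.float64(0.07), np.float64(0.0), np.float64(0.0), np.float64(0.0), np.float64(0.0), np.float64(-0.0), np.float64(0.24), np.float64(0.24), np.float64(0.09)]
```

>>> {"method": "drive_tool", "body": {
  "plan": [
    [0, 0, 0, 0, 0, -7, 0.2],
    [0, 0, 0, 0, 0, -7, 0.2],
    [0, 0, 0, 0, 0, -7, 0.2]
  ],
  "newtons": 40
}}

```text
t: 0.4
tcp_pos: [0.2244, 0.5828, 0.2447]
tool_rot: [-0.002, 1.0, -0.001, -0.0]
force: [0.0, 0.6, -0.4]
finger_gap: 0.598
gripper_force: 0.0
```

>>> {"method": "drive_tool", "body": {
  "plan": [
    [-0.019, -0.039, 0, 0, 0, 0, 0.2],
    [-0.019, -0.039, 0, 0, 0, 0, 0.2],
    [-0.019, -0.039, 0, 0, 0, 0, 0.2],
    [-0.019, -0.039, 0, 0, 0, 0, 0.2],
    [-0.019, -0.039, 0, 0, 0, 0, 0.2],
    [-0.019, -0.039, 0.03, 0, 0, 0, 0.2],
    [-0.019, -0.039, 0.035, 0, 0, 0, 0.2],
    [-0.019, -0.039, 0.035, 0, 0, 0, 0.2],
    [0, 0, 0, 0, 0, 0, 0.2],
    [0, 0, 0, 0, 0, 0, 0.2]
  ]
}}

```text
t: 1.4
tcp_pos: [0.3714, 0.2802, 0.1534]
tool_rot: [0.002, 1.0, -0.0, -0.001]
force: [-0.0, 0.6, -0.5]
finger_gap: 0.602
gripper_force: 0.0
```

```bash
cat >> h.py <<'E'
from scipy.spatial.transform import Rotation as R
def wrist(f):
    st=manip.sense(); s=snap('wrist',f); T=np.eye(4); T[:3,:3]=R.from_quat(st['tool_rot']).as_matrix(); T[:3,3]=st['tcp_pos']
    s['T']=T@s['mount']; pickle.dump(s,open(f'pics/{f}.pkl','wb')); print('tcp',np.round(st['tcp_pos'],4),'t',st['t']); return s
def blob(s,c,hc,rad=.04,ztop=None):
    """cylinder/knob near c: centre from depth points near the flat ring height hc and the top"""
    P=cloud(s,s.get('T')).reshape(-1,3); P=P[np.hypot(P[:,0]-c[0],P[:,1]-c[1])<rad]
    a=P[P[:,2]>hc-.004]
    if len(a)<5: return None
    (x,y),r=cv2.minEnclosingCircle(a[:,:2].astype(np.float32)); 
    t=P[P[:,2]>hc+.006]
    return 'n',len(a),'ring',round(x,4),round(y,4),'r',round(r,4),'knob',np.round((t.min(0)+t.max(0))/2,4)[:2] if len(t) else None,'ztop',round(P[:,2].max(),4)
E
python3 - <<'E'
from h import *
s=wrist('w1'); print(np.round(s['mount'],3)); print(blob(s,(.3755,.271),.026))
E
```

```text
tcp [0.3714 0.2802 0.1534] t 1.4
[[ 0.001  0.961  0.275  0.071]
 [ 1.    -0.001 -0.001 -0.   ]
 [-0.     0.275 -0.961 -0.128]
 [ 0.     0.     0.     1.   ]]
('n', 21935, 'ring', 0.3726, 0.2703, 'r', 0.0399, 'knob', array([0.3662, 0.2701]), 'ztop', np.float64(0.2396))
```

```bash
python3 - <<'E'
from h import *
s=pickle.load(open('pics/w1.pkl','rb')); P=cloud(s,s['T'])
Z=P[...,2]; print(np.median(Z[(Z<.008)&(Z>-.01)]))
m=((Z>.008)&(Z<.05)).astype(np.uint8); c,l,st,ce=cv2.connectedComponentsWithStats(m)
for i in range(1,c):
    if st[i,4]>100:
        q=P[l==i]; print(np.round(ce[i]),st[i],np.round(q.min(0),4),np.round(q.max(0),4))
        for lo,hi in((.02,.029),(.033,.045)):
            k=q[(q[:,2]>lo)&(q[:,2]<hi)]
            if len(k): print('  ',lo,np.round(k.min(0),4),np.round(k.max(0),4),np.round((k.min(0)+k.max(0))/2,4)[:2])
E
```

```text
-0.0006931357781954917
[487. 105.] [ 463   67   49   77 2453] [0.2684 0.4664 0.008 ] [0.3308 0.4988 0.05  ]
   0.02 [0.2684 0.4667 0.02  ] [0.3308 0.4988 0.029 ] [0.2996 0.4827]
   0.033 [0.2707 0.467  0.033 ] [0.3303 0.4955 0.045 ] [0.3005 0.4813]
[ 15. 196.] [   0  174   37   49 1293] [0.3618 0.0415 0.008 ] [0.3969 0.0689 0.0492]
   0.02 [0.3618 0.0486 0.0201] [0.3969 0.0681 0.0289] [0.3794 0.0584]
   0.033 [0.3639 0.0573 0.033 ] [0.3962 0.0689 0.045 ] [0.38   0.0631]
[245. 186.] [234 174  22  25 444] [0.3621 0.2619 0.0088] [0.3815 0.281  0.0389]
   0.02 [0.3621 0.2622 0.0201] [0.3815 0.2809 0.0286] [0.3718 0.2716]
   0.033 [0.3659 0.2655 0.0333] [0.3785 0.2775 0.0389] [0.3722 0.2715]
[476. 230.] [ 433  187   79   83 2290] [0.3746 0.456  0.008 ] [0.4633 0.5427 0.0151]
[134. 256.] [ 107  232   54   50 1746] [0.4179 0.1476 0.0081] [0.4563 0.1888 0.0469]
   0.02 [0.419  0.1508 0.0201] [0.455  0.1875 0.029 ] [0.437  0.1692]
   0.033 [0.418  0.1476 0.033 ] [0.4563 0.1887 0.045 ] [0.4372 0.1682]
[ 28. 276.] [   0  253   55   54 1675] [0.4443 0.0406 0.008 ] [0.482 0.07  0.05 ]
   0.02 [0.4446 0.0412 0.02  ] [0.478  0.0699 0.029 ] [0.4613 0.0556]
   0.033 [0.4444 0.0412 0.033 ] [0.4785 0.0698 0.045 ] [0.4615 0.0555]
```

View pics/w1.png

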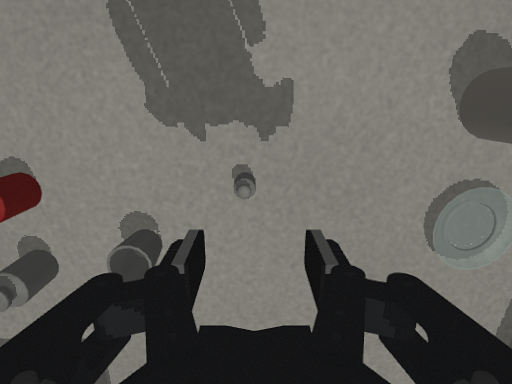

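The wrist view shows the small weight at (245,185) between the open fingers, and the beaker at (134,256). The three views agree to within 4 mm, so I take the small weight at (0.374, 0.271).

>>> {"method": "drive_tool", "body": {
  "plan": [
    [-0.003, -0.009, 0.03, 0, 0, 0, 0.2],
    [0, 0, 0.03, 0, 0, 0, 0.2],
    [0, 0, 0.03, 0, 0, 0, 0.2],
    [0, 0, 0.025, 0, 0, 0, 0.2],
    [0, 0, 0, 0, 0, 0, 0.2],
    [0, 0, 0, 0, 0, 0, 0.2]
  ]
}}

```text
t: 2.05
tcp_pos: [0.3744, 0.2733, 0.0397]
tool_rot: [-0.0, 1.0, 0.0, 0.0]
force: [0.1, 0.1, -0.3]
finger_gap: 0.602
gripper_force: 0.0
```

>>> {"method": "drive_tool", "body": {
  "plan": [
    [0, -0.002, 0.012, 0, 0, 0, 0.2],
    [0, 0, 0.012, 0, 0, 0, 0.2],
    [0, 0, 0, 0, 0, 0, 0.2],
    [0, 0, 0, 0, 0, 0, -1],
    [0, 0, 0, 0, 0, 0, -1],
    [0, 0, 0, 0, 0, 0, -1],
    [0, 0, 0, 0, 0, 0, -1],
    [0, 0, 0, 0, 0, 0, -1],
    [0, 0, 0, 0, 0, 0, -1],
    [0, 0, 0, 0, 0, 0, -1]
  ],
  "newtons": 30
}}

```text
t: 3.05
tcp_pos: [0.3747, 0.2703, 0.0158]
tool_rot: [0.001, 1.0, 0.0, 0.001]
force: [-0.2, 0.5, 5.6]
finger_gap: 0.217
gripper_force: 29.5
```

>>> {"method": "drive_tool", "body": {
  "plan": [
    [0, 0, -0.01, 0, 0, 0, -1],
    [0, 0, -0.03, 0, 0, 0, -1],
    [0, 0, -0.04, 0, 0, 0, -1],
    [-0.03, 0.005, 0, 0, 0, 0, -1],
    [-0.04, 0.007, 0, 0, 0, 0, -1],
    [-0.04, 0.007, 0, 0, 0, 0, -1],
    [-0.04, 0.007, 0, 0, 0, 0, -1],
    [-0.04, 0.007, 0, 0, 0, 0, -1],
    [-0.035, 0.007, 0, 0, 0, 0, -1],
    [0, 0, 0, 0, 0, 0, -1]
  ]
}}

```text
t: 4.05
tcp_pos: [0.6053, 0.3102, 0.0962]
tool_rot: [0.001, 1.0, 0.001, 0.004]
force: [-0.4, 0.5, -0.7]
finger_gap: 0.218
gripper_force: 29.5
```

```bash
python3 - <<'E'
from h import *
s=wrist('w2'); P=cloud(s,s['T']);Z=P[...,2]
m=((abs(Z-.026)<.004)&(P[...,0]>.54)).astype(np.uint8); c,l,st,ce=cv2.connectedComponentsWithStats(m)
for i in range(1,c):
    if st[i,4]>500: print(st[i],np.round(P[l==i].min(0),4),np.round(P[l==i].max(0),4))
E
```

```text
tcp [0.6053 0.3102 0.0962] t 4.05
[ 208  161  100   78 6130] [0.5718 0.2766 0.0221] [0.6287 0.3467 0.0276]
```

View pics/w2.png

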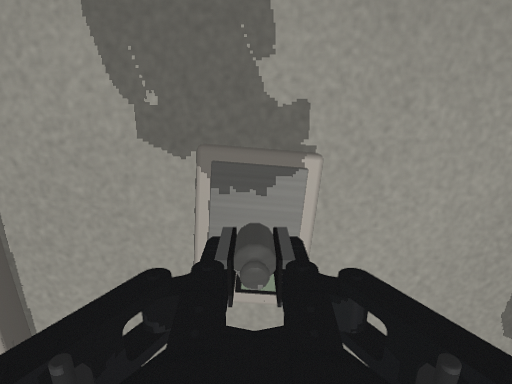

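The wrist view shows the small weight held upright at (255,250) over the pocket balance. The pan's near edge is at row ~185, which agrees with a centre at (0.609, 0.311).

>>> {"method": "drive_tool", "body": {
  "plan": [
    [-0.004, 0.001, 0.02, 0, 0, 0, -1],
    [0, 0, 0.02, 0, 0, 0, -1],
    [0, 0, 0.008, 0, 0, 0, -1],
    [0, 0, 0, 0, 0, 0, -1],
    [0, 0, 0, 0, 0, 0, -1]
  ]
}}

```text
t: 4.6
tcp_pos: [0.603, 0.3108, 0.0476]
tool_rot: [0.001, 1.0, -0.0, -0.0]
force: [0.8, -1.3, 0.1]
finger_gap: 0.219
gripper_force: 29.5
```

>>> {"method": "drive_tool", "body": {
  "plan": [
    [-0.006, 0, 0.002, 0, 0, 0, -1],
    [0, 0, 0.002, 0, 0, 0, -1],
    [0, 0, 0.001, 0, 0, 0, -1],
    [0, 0, 0, 0, 0, 0, -1],
    [0, 0, 0, 0, 0, 0, -1]
  ]
}}

```text
t: 5.1
tcp_pos: [0.6093, 0.3108, 0.0421]
tool_rot: [0.001, 1.0, -0.0, -0.0]
force: [0.9, -0.4, -0.2]
finger_gap: 0.222
gripper_force: 29.5
```

>>> {"method": "drive_tool", "body": {
  "plan": [
    [0, 0, 0.0005, 0, 0, 0, -1],
    [0, 0, 0.0005, 0, 0, 0, -1],
    [0, 0, 0, 0, 0, 0, -1]
  ]
}}

```text
t: 5.4
tcp_pos: [0.6095, 0.3108, 0.0418]
tool_rot: [0.001, 1.0, -0.0, 0.0]
force: [-1.4, -1.2, 4.1]
finger_gap: 0.221
gripper_force: 29.9
```

Contact with the pan is gentle, at about 4 N. Releasing.

>>> {"method": "drive_tool", "body": {
  "plan": [
    [0, 0, 0, 0, 0, 0, -0.3],
    [0, 0, 0, 0, 0, 0, 0],
    [0, 0, 0, 0, 0, 0, 0.2],
    [0, 0, 0, 0, 0, 0, 0.2],
    [0, 0, 0, 0, 0, 0, 0.2],
    [0, 0, 0, 0, 0, 0, 0.2]
  ]
}}

```text
t: 6.0
tcp_pos: [0.6094, 0.3108, 0.041]
tool_rot: [0.001, 1.0, -0.0, -0.0]
force: [-0.2, -0.2, 0.3]
finger_gap: 0.595
gripper_force: 0.0
```

>>> {"method": "drive_tool", "body": {
  "plan": [
    [0, 0, -0.02, 0, 0, 0, 0.2],
    [0, 0, -0.03, 0, 0, 0, 0.2],
    [0, 0, -0.04, 0, 0, 0, 0.2],
    [0, 0, -0.02, 0, 0, 0, 0.2],
    [0, 0, 0, 0, 0, 0, 0.2]
  ]
}}

```text
t: 6.5
tcp_pos: [0.6119, 0.3116, 0.1554]
tool_rot: [0.001, 1.0, 0.001, 0.004]
force: [-0.3, 0.3, -0.1]
finger_gap: 0.598
gripper_force: 0.0
```

```bash
python3 - <<'E'
from h import *
s=wrist('w3'); P=cloud(s,s['T']);Z=P[...,2]
k=P[(abs(P[...,0]-.609)<.05)&(abs(P[...,1]-.311)<.05)&(Z>.035)&(Z<.075)]
for lo,hi in((.044,.055),(.058,.075)):
    q=k[(k[:,2]>lo)&(k[:,2]<hi)]; print(len(q),np.round(q.min(0),4),np.round(q.max(0),4))
E
```

```text
tcp [0.6119 0.3116 0.1554] t 6.5
281 [0.597  0.302  0.0441] [0.6158 0.3207 0.0546]
200 [0.6006 0.3056 0.0581] [0.6124 0.3172 0.0651]
```

View pics/w3.png

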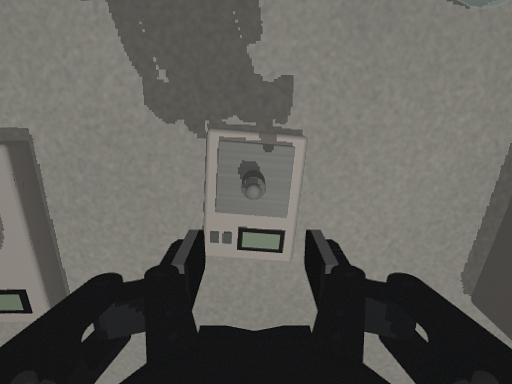

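The small weight stands upright near the pan's middle at (253,185). It measures about (0.607, 0.311) with its top at 65 mm, so step 1 is met. Next is the medium one.

>>> {"method": "drive_tool", "body": {
  "plan": [
    [0.017, -0.041, 0, 0, 0, 0, 0.3],
    [0.017, -0.041, 0, 0, 0, 0, 0.3],
    [0.017, -0.041, 0, 0, 0, 0, 0.3],
    [0.017, -0.041, 0, 0, 0, 0, 0.3],
    [0.017, -0.041, 0, 0, 0, 0, 0.3],
    [0.017, -0.041, 0, 0, 0, 0, 0.3],
    [0.017, -0.041, 0, 0, 0, 0, 0.3],
    [0.017, -0.041, 0, 0, 0, 0, 0.3],
    [0.017, -0.041, 0, 0, 0, 0, 0.3],
    [0.017, -0.041, 0, 0, 0, 0, 0.3]
  ]
}}

```text
t: 7.55
tcp_pos: [0.437, -0.0999, 0.1498]
tool_rot: [0.001, 1.0, 0.001, -0.001]
force: [0.4, 0.4, -0.1]
finger_gap: 0.648
gripper_force: 0.0
```

>>> {"method": "drive_tool", "body": {
  "plan": [
    [0.017, -0.041, 0, 0, 0, 0, 0.3],
    [0.017, -0.041, 0, 0, 0, 0, 0.3],
    [0, 0, 0, 0, 0, 0, 0.3],
    [0, 0, 0, 0, 0, 0, 0.3]
  ]
}}

```text
t: 7.95
tcp_pos: [0.4036, -0.1813, 0.15]
tool_rot: [0.002, 1.0, 0.001, -0.001]
force: [-0.6, -0.3, -0.1]
finger_gap: 0.65
gripper_force: 0.0
```

```bash
python3 - <<'E'
from h import *
s=wrist('w4'); P=cloud(s,s['T']);Z=P[...,2]
m=((Z>.008)&(Z<.07)&(P[...,0]>.3)).astype(np.uint8); c,l,st,ce=cv2.connectedComponentsWithStats(m)
for i in range(1,c):
    if st[i,4]>150: q=P[l==i]; print(np.round(ce[i]),st[i,4],np.round(q.min(0),4),np.round(q.max(0),4),np.round((q.min(0)+q.max(0))/2,4)[:2])
E
```

```text
tcp [ 0.4036 -0.1813  0.15  ] t 7.95
[253. 108.] 955 [ 0.3226 -0.1951  0.033 ] [ 0.3495 -0.1682  0.0509] [ 0.336  -0.1816]
[144. 122.] 2795 [ 0.326  -0.2856  0.0081] [ 0.3652 -0.2479  0.0594] [ 0.3456 -0.2667]
[497. 160.] 1176 [0.361  0.0272 0.0081] [0.3984 0.0487 0.0468] [0.3797 0.0379]
[256. 190.] 970 [ 0.3912 -0.1931  0.008 ] [ 0.4186 -0.1658  0.0508] [ 0.4049 -0.1795]
[375. 239.] 1458 [ 0.4358 -0.0863  0.008 ] [ 0.4733 -0.0492  0.0332] [ 0.4545 -0.0678]
[491. 248.] 1842 [0.4443 0.0298 0.008 ] [0.4819 0.0561 0.0607] [0.4631 0.043 ]
[ 52. 286.] 3524 [ 0.4847 -0.411   0.008 ] [ 0.5376 -0.2955  0.0612] [ 0.5111 -0.3533]
[208. 301.] 1799 [ 0.4965 -0.2423  0.0084] [ 0.5523 -0.2091  0.0609] [ 0.5244 -0.2257]
[503. 334.] 203 [0.5703 0.0812 0.0087] [0.5734 0.1001 0.0357] [0.5718 0.0907]
[122. 361.] 1433 [ 0.5279 -0.3396  0.0576] [ 0.5894 -0.2825  0.0611] [ 0.5586 -0.311 ]
[390. 364.] 1207 [ 0.575  -0.0498  0.0083] [ 0.624  -0.0089  0.0462] [ 0.5995 -0.0294]
```

>>> {"method": "drive_tool", "body": {
  "plan": [
    [-0.003, 0.001, 0.03, 0, 0, 0, 0.3],
    [0, 0, 0.03, 0, 0, 0, 0.3],
    [0, 0, 0.03, 0, 0, 0, 0.3],
    [0, 0, 0.02, 0, 0, 0, 0.3],
    [0, 0, 0, 0, 0, 0, 0.3]
  ]
}}

```text
t: 8.5
tcp_pos: [0.4067, -0.1771, 0.0387]
tool_rot: [-0.001, 1.0, 0.002, -0.003]
force: [0.0, 0.8, -0.1]
finger_gap: 0.647
gripper_force: 0.0
```

>>> {"method": "drive_tool", "body": {
  "plan": [
    [0, -0.003, 0.01, 0, 0, 0, 0.3],
    [0, 0, 0.01, 0, 0, 0, 0.3],
    [0, 0, 0, 0, 0, 0, 0.3],
    [0, 0, 0, 0, 0, 0, -1],
    [0, 0, 0, 0, 0, 0, -1],
    [0, 0, 0, 0, 0, 0, -1],
    [0, 0, 0, 0, 0, 0, -1],
    [0, 0, 0, 0, 0, 0, -1],
    [0, 0, 0, 0, 0, 0, -1],
    [0, 0, 0, 0, 0, 0, -1]
  ],
  "newtons": 45
}}

```text
t: 9.5
tcp_pos: [0.4077, -0.1828, 0.0218]
tool_rot: [0.001, 1.0, -0.0, 0.0]
force: [-0.8, 1.7, 5.9]
finger_gap: 0.31
gripper_force: 44.5
```

>>> {"method": "drive_tool", "body": {
  "plan": [
    [0, 0, -0.01, 0, 0, 0, -1],
    [0, 0, -0.03, 0, 0, 0, -1],
    [0, 0, -0.04, 0, 0, 0, -1],
    [0, 0, -0.02, 0, 0, 0, -1],
    [-0.025, 0.02, 0, 0, 0, 0, -1],
    [-0.034, 0.03, 0, 0, 0, 0, -1],
    [-0.034, 0.03, 0, 0, 0, 0, -1],
    [-0.034, 0.03, 0, 0, 0, 0, -1],
    [-0.034, 0.03, 0, 0, 0, 0, -1],
    [-0.034, 0.03, 0, 0, 0, 0, -1]
  ]
}}

```text
t: 10.5
tcp_pos: [0.6038, -0.0118, 0.1215]
tool_rot: [0.0, 1.0, -0.0, -0.0]
force: [0.2, -1.2, -1.8]
finger_gap: 0.311
gripper_force: 44.8
```

>>> {"method": "drive_tool", "body": {
  "plan": [
    [-0.025, 0.025, 0, 0, 0, 0, -1],
    [-0.017, 0.015, 0, 0, 0, 0, -1],
    [0, 0, 0, 0, 0, 0, -1],
    [0, 0, 0, 0, 0, 0, -1]
  ]
}}

```text
t: 10.9
tcp_pos: [0.6442, 0.027, 0.1209]
tool_rot: [0.0, 1.0, -0.0, -0.001]
force: [-1.7, -0.1, -2.7]
finger_gap: 0.305
gripper_force: 44.8
```

```bash
python3 - <<'E'
from h import *
s=wrist('w5')
E
```

```text
tcp [0.6442 0.027  0.1209] t 10.9
```

View pics/w5.png

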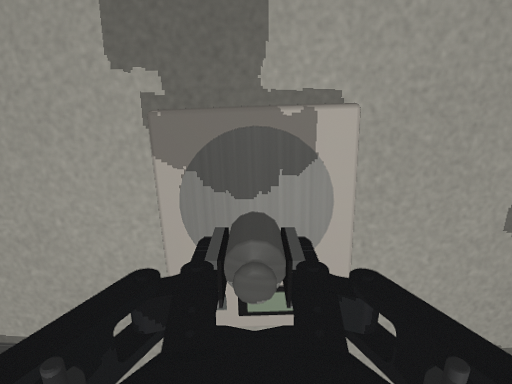

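The wrist view shows the medium weight held upright at (255,245), centred on the round pan, whose sides are at columns ~180 and ~333.

>>> {"method": "drive_tool", "body": {
  "plan": [
    [0, 0, 0.02, 0, 0, 0, -1],
    [0, 0, 0.02, 0, 0, 0, -1],
    [0, 0, 0.006, 0, 0, 0, -1],
    [0, 0, 0, 0, 0, 0, -1],
    [0, 0, 0, 0, 0, 0, -1]
  ]
}}

```text
t: 11.45
tcp_pos: [0.6452, 0.0261, 0.0757]
tool_rot: [0.001, 1.0, -0.0, 0.0]
force: [1.0, 0.9, -1.6]
finger_gap: 0.315
gripper_force: 44.8
```

>>> {"method": "drive_tool", "body": {
  "plan": [
    [0, 0.001, 0.002, 0, 0, 0, -1],
    [0, 0, 0.002, 0, 0, 0, -1],
    [0, 0, 0.001, 0, 0, 0, -1],
    [0, 0, 0, 0, 0, 0, -1],
    [0, 0, 0, 0, 0, 0, -1]
  ]
}}

```text
t: 11.95
tcp_pos: [0.6451, 0.0278, 0.0702]
tool_rot: [0.001, 1.0, -0.0, 0.0]
force: [0.2, -0.4, -1.3]
finger_gap: 0.313
gripper_force: 44.8
```

>>> {"method": "drive_tool", "body": {
  "plan": [
    [0, 0, 0.0005, 0, 0, 0, -1],
    [0, 0, 0.0005, 0, 0, 0, -1],
    [0, 0, 0, 0, 0, 0, -1]
  ]
}}

```text
t: 12.25
tcp_pos: [0.6452, 0.0277, 0.0699]
tool_rot: [0.001, 1.0, -0.0, 0.0]
force: [-1.0, 0.7, 4.1]
finger_gap: 0.308
gripper_force: 45.4
```

>>> {"method": "drive_tool", "body": {
  "plan": [
    [0, 0, 0, 0, 0, 0, -0.2],
    [0, 0, 0, 0, 0, 0, 0.1],
    [0, 0, 0, 0, 0, 0, 0.3],
    [0, 0, 0, 0, 0, 0, 0.3],
    [0, 0, 0, 0, 0, 0, 0.3],
    [0, 0, 0, 0, 0, 0, 0.3]
  ]
}}

```text
t: 12.85
tcp_pos: [0.6451, 0.0277, 0.069]
tool_rot: [0.001, 1.0, -0.0, -0.0]
force: [-0.2, 0.8, -0.5]
finger_gap: 0.647
gripper_force: 0.0
```

>>> {"method": "drive_tool", "body": {
  "plan": [
    [0, 0, -0.02, 0, 0, 0, 0.3],
    [0, 0, -0.03, 0, 0, 0, 0.3],
    [0, 0, -0.04, 0, 0, 0, 0.3],
    [0, 0, -0.02, 0, 0, 0, 0.3],
    [0, 0, 0, 0, 0, 0, 0.3]
  ]
}}

```text
t: 13.35
tcp_pos: [0.6476, 0.0275, 0.1831]
tool_rot: [0.001, 1.0, -0.001, 0.004]
force: [0.3, 0.7, -0.0]
finger_gap: 0.653
gripper_force: 0.0
```

```bash
python3 - <<'E'
from h import *
s=wrist('w6'); P=cloud(s,s['T']);Z=P[...,2]
k=P[(abs(P[...,0]-.645)<.05)&(abs(P[...,1]-.028)<.05)&(Z>.06)&(Z<.105)]
for lo,hi in((.07,.087),(.09,.105)):
    q=k[(k[:,2]>lo)&(k[:,2]<hi)]; print(len(q),np.round(q.min(0),4),np.round(q.max(0),4))
E
```

```text
tcp [0.6476 0.0275 0.1831] t 13.35
588 [0.6289 0.0143 0.0701] [0.6559 0.0417 0.0866]
411 [0.634  0.0198 0.0913] [0.6517 0.0364 0.0993]
```

View pics/w6.png

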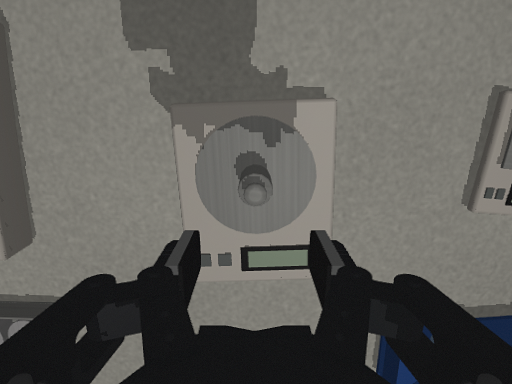

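The medium weight stands upright in the middle of the round pan at (255,185), measured at about (0.643, 0.028) with its top at 99 mm. Now the large one.

>>> {"method": "drive_tool", "body": {
  "plan": [
    [0.03, 0.004, 0, 0, 0, 0, 0.5],
    [0.036, 0.005, 0, 0, 0, 0, 0.5],
    [0.036, 0.004, 0, 0, 0, 0, 0.5],
    [0.036, 0.004, 0, 0, 0, 0, 0.5],
    [0.036, 0.004, 0, 0, 0, 0, 0.5],
    [0.008, 0, 0, 0, 0, 0, 0.5],
    [0, 0, 0, 0, 0, 0, 0.5],
    [0, 0, 0, 0, 0, 0, 0.5]
  ]
}}

```text
t: 14.2
tcp_pos: [0.4644, 0.0487, 0.1787]
tool_rot: [0.001, 1.0, -0.0, 0.001]
force: [0.7, -0.0, 0.4]
finger_gap: 0.75
gripper_force: 0.0
```

```bash
python3 - <<'E'
from h import *
s=wrist('w7'); P=cloud(s,s['T']);Z=P[...,2]
m=((Z>.008)&(Z<.075)&(P[...,0]>.3)&(P[...,0]<.53)).astype(np.uint8); c,l,st,ce=cv2.connectedComponentsWithStats(m)
for i in range(1,c):
    if st[i,4]>150: q=P[l==i]; print(np.round(ce[i]),st[i,4],np.round(q.min(0),4),np.round(q.max(0),4),np.round((q.min(0)+q.max(0))/2,4)[:2])
E
```

```text
tcp [0.4644 0.0487 0.1787] t 14.2
[10. 44.] 672 [ 0.3236 -0.1844  0.0081] [ 0.3507 -0.1665  0.0373] [ 0.3371 -0.1755]
[254.  87.] 1709 [0.3614 0.0296 0.0448] [0.3986 0.0669 0.0677] [0.38   0.0482]
[385. 155.] 1649 [0.4182 0.1467 0.0081] [0.4581 0.1884 0.0471] [0.4382 0.1676]
[134. 170.] 1281 [ 0.4367 -0.0857  0.0082] [ 0.4723 -0.0493  0.0335] [ 0.4545 -0.0675]
[256. 181.] 1551 [0.4448 0.0315 0.0081] [0.482  0.0684 0.0667] [0.4634 0.05  ]
[  9. 225.] 615 [ 0.4991 -0.2271  0.008 ] [ 0.53   -0.2078  0.0385] [ 0.5146 -0.2175]
```

>>> {"method": "drive_tool", "body": {
  "plan": [
    [-0.001, 0.001, 0.03, 0, 0, 0, 0.5],
    [0, 0, 0.03, 0, 0, 0, 0.5],
    [0, 0, 0.03, 0, 0, 0, 0.5],
    [0, 0, 0.03, 0, 0, 0, 0.5],
    [0, 0, 0.015, 0, 0, 0, 0.5],
    [0, 0, 0, 0, 0, 0, 0.5]
  ]
}}

```text
t: 14.85
tcp_pos: [0.4645, 0.0497, 0.0416]
tool_rot: [0.001, 1.0, 0.0, -0.002]
force: [-0.3, -0.3, 1.4]
finger_gap: 0.754
gripper_force: 0.0
```

>>> {"method": "drive_tool", "body": {
  "plan": [
    [-0.001, 0, 0.009, 0, 0, 0, 0.5],
    [0, 0, 0.009, 0, 0, 0, 0.5],
    [0, 0, 0, 0, 0, 0, 0.5],
    [0, 0, 0, 0, 0, 0, -1],
    [0, 0, 0, 0, 0, 0, -1],
    [0, 0, 0, 0, 0, 0, -1],
    [0, 0, 0, 0, 0, 0, -1],
    [0, 0, 0, 0, 0, 0, -1],
    [0, 0, 0, 0, 0, 0, -1],
    [0, 0, 0, 0, 0, 0, -1]
  ],
  "newtons": 70
}}

```text
t: 15.85
tcp_pos: [0.4654, 0.0498, 0.0269]
tool_rot: [0.001, 1.0, -0.0, 0.001]
force: [-0.3, -1.4, 6.6]
finger_gap: 0.423
gripper_force: 70.3
```

>>> {"method": "drive_tool", "body": {
  "plan": [
    [0, 0, -0.01, 0, 0, 0, -1],
    [0, 0, -0.03, 0, 0, 0, -1],
    [0, 0, -0.04, 0, 0, 0, -1],
    [0, 0, -0.03, 0, 0, 0, -1],
    [-0.008, -0.025, 0, 0, 0, 0, -1],
    [-0.012, -0.038, 0, 0, 0, 0, -1],
    [-0.012, -0.038, 0, 0, 0, 0, -1],
    [-0.012, -0.038, 0, 0, 0, 0, -1],
    [-0.012, -0.038, 0, 0, 0, 0, -1],
    [-0.012, -0.038, 0, 0, 0, 0, -1]
  ]
}}

```text
t: 16.85
tcp_pos: [0.5321, -0.166, 0.1358]
tool_rot: [0.001, 1.0, 0.001, -0.001]
force: [-0.3, 0.2, -5.4]
finger_gap: 0.427
gripper_force: 71.6
```

>>> {"method": "drive_tool", "body": {
  "plan": [
    [-0.012, -0.038, 0, 0, 0, 0, -1],
    [-0.012, -0.038, 0, 0, 0, 0, -1],
    [-0.012, -0.038, 0, 0, 0, 0, -1],
    [-0.009, -0.029, 0, 0, 0, 0, -1],
    [0, 0, 0, 0, 0, 0, -1],
    [0, 0, 0, 0, 0, 0, -1]
  ]
}}

```text
t: 17.45
tcp_pos: [0.5764, -0.3079, 0.1351]
tool_rot: [0.001, 1.0, 0.001, -0.001]
force: [-0.8, -0.2, -5.1]
finger_gap: 0.425
gripper_force: 71.7
```

```bash
python3 - <<'E'
from h import *
s=wrist('w8')
E
```

```text
tcp [ 0.5764 -0.3079  0.1351] t 17.45
```

View pics/w8.png

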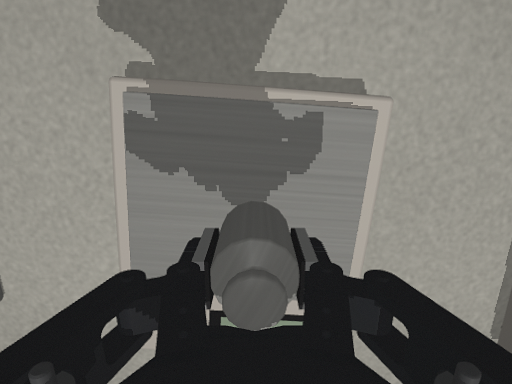

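The wrist view shows the large weight held upright at (254,250) over the oblong pan, slightly right of its middle. It needs another 6 mm in -y and 3 mm in +x, which agrees with the measured pan centre.

>>> {"method": "drive_tool", "body": {
  "plan": [
    [-0.003, -0.006, 0.01, 0, 0, 0, -1],
    [0, 0, 0.02, 0, 0, 0, -1],
    [0, 0, 0.012, 0, 0, 0, -1],
    [0, 0, 0, 0, 0, 0, -1],
    [0, 0, 0, 0, 0, 0, -1]
  ]
}}

```text
t: 18.0
tcp_pos: [0.5805, -0.3135, 0.0935]
tool_rot: [0.0, 1.0, 0.0, -0.001]
force: [0.8, -0.4, -4.5]
finger_gap: 0.425
gripper_force: 71.7
```

>>> {"method": "drive_tool", "body": {
  "plan": [
    [0.001, -0.001, 0.002, 0, 0, 0, -1],
    [0, 0, 0.002, 0, 0, 0, -1],
    [0, 0, 0.001, 0, 0, 0, -1],
    [0, 0, 0.001, 0, 0, 0, -1],
    [0, 0, 0, 0, 0, 0, -1],
    [0, 0, 0, 0, 0, 0, -1]
  ]
}}

```text
t: 18.6
tcp_pos: [0.5797, -0.3152, 0.0882]
tool_rot: [0.001, 1.0, -0.0, 0.0]
force: [0.2, -0.1, -5.2]
finger_gap: 0.426
gripper_force: 71.7
```

>>> {"method": "drive_tool", "body": {
  "plan": [
    [0, 0, 0.0005, 0, 0, 0, -1],
    [0, 0, 0.0005, 0, 0, 0, -1],
    [0, 0, 0.0005, 0, 0, 0, -1],
    [0, 0, 0, 0, 0, 0, -1],
    [0, 0, 0, 0, 0, 0, -1]
  ]
}}

```text
t: 19.1
tcp_pos: [0.5797, -0.3152, 0.087]
tool_rot: [0.001, 1.0, -0.0, 0.0]
force: [-0.8, 0.6, -0.7]
finger_gap: 0.426
gripper_force: 72.2
```

The pan now carries about 4.5 N of the weight. Releasing.

>>> {"method": "drive_tool", "body": {
  "plan": [
    [0, 0, 0, 0, 0, 0, 0.1],
    [0, 0, 0, 0, 0, 0, 0.3],
    [0, 0, 0, 0, 0, 0, 0.5],
    [0, 0, 0, 0, 0, 0, 0.5],
    [0, 0, 0, 0, 0, 0, 0.5],
    [0, 0, 0, 0, 0, 0, 0.5]
  ]
}}

```text
t: 19.7
tcp_pos: [0.5797, -0.3153, 0.0866]
tool_rot: [0.001, 1.0, -0.0, 0.0]
force: [0.2, 0.1, -0.3]
finger_gap: 0.752
gripper_force: 0.0
```

>>> {"method": "drive_tool", "body": {
  "plan": [
    [0, 0, -0.02, 0, 0, 0, 0.5],
    [0, 0, -0.03, 0, 0, 0, 0.5],
    [0, 0, -0.04, 0, 0, 0, 0.5],
    [0, 0, -0.03, 0, 0, 0, 0.5],
    [0.03, 0, 0, 0, 0, 0, 0.5],
    [0.04, 0, 0, 0, 0, 0, 0.5],
    [0.04, 0, 0, 0, 0, 0, 0.5],
    [0, 0, 0, 0, 0, 0, 0.5],
    [0, 0, 0, 0, 0, 0, 0.5],
    [0, 0, 0, 0, 0, 0, 0.5]
  ]
}}

```text
t: 20.7
tcp_pos: [0.4708, -0.3158, 0.207]
tool_rot: [0.001, 1.0, -0.001, 0.001]
force: [-0.8, -0.2, -0.8]
finger_gap: 0.755
gripper_force: 0.0
```

```bash
python3 - <<'E'
from h import *
s=snap('scene','end'); t=snap('top','endt'); 
for s in(s,t):
  P=cloud(s); X,Y,Z=P[...,0],P[...,1],P[...,2]
  for c,h in(((.609,.311),.026),((.6445,.0275),.048),((.579,-.3145),.06)):
    q=P[(np.hypot(X-c[0],Y-c[1])<.04)&(Z>h+.01)&(Z<h+.075)]
    if len(q): print(c,len(q),np.round((q.min(0)+q.max(0))/2,4)[:2],'top',round(q[:,2].max()-h,4))
E
```

```text
(0.609, 0.311) 72 [0.6094 0.3087] top 0.0397
(0.6445, 0.0275) 146 [0.6467 0.026 ] top 0.0527
(0.579, -0.3145) 333 [ 0.5847 -0.3155] top 0.0688
(0.609, 0.311) 92 [0.6082 0.3107] top 0.0399
(0.6445, 0.0275) 171 [0.6449 0.0286] top 0.0519
(0.579, -0.3145) 409 [ 0.5804 -0.3131] top 0.069
```

View pics/end.png

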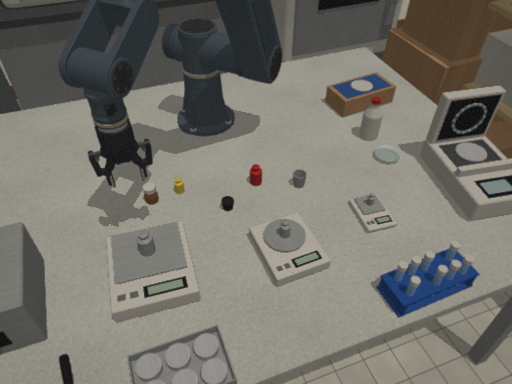

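The scene view shows all three weights upright near the middle of their pans, at (371,199), (285,228) and (146,240). The arm is clear and the bystanders have not moved.

```bash
python3 -c "
from station import manip
print(manip.sign_off())"
```

```text
the job is handed in; nothing more can be done
None
```

All three check weights stand upright and released within about 3 mm of their pan centres by the top camera, placed small, medium, large at about 21 s, and the job is handed in; sign-off returned no verdict.

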